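Weigh mixed-up lens cases in the hand and sort them

TASK

Three identical lens cases under the bench riser got mixed up: one is empty, one holds a light objective and one a heavy objective. Lift each one to feel its weight, then set the heaviest upright in the round dish, the middle one upright in the square tray and the empty one upright in the oblong tray. Keep the cases upright in the fingers and set them down rather than drop them, and do not push or knock over the bottles standing about.

Things in the scene. Friction and masses are not known exactly. Their poses are not given: they have to be found in the camera images.
- case_1: one of three identical black cylindrical lens cases, ribbed lid fixed shut, 42 dia x 62 high, loose, upright. Exactly one is empty (total about 0.10 kg), one holds a light objective (total 0.29) and one a heavy one (total 0.59), 12 percent more or less; which is which differs each time, whatever its name or place. Origin: centre of underside; z up
- case_2: one of three identical black cylindrical lens cases, ribbed lid fixed shut, 42 dia x 62 high, loose, upright. Exactly one is empty (total about 0.10 kg), one holds a light objective (total 0.29) and one a heavy one (total 0.59), 12 percent more or less; which is which differs each time, whatever its name or place. Origin: centre of underside; z up
- case_3: one of three identical black cylindrical lens cases, ribbed lid fixed shut, 42 dia x 62 high, loose, upright. Exactly one is empty (total about 0.10 kg), one holds a light objective (total 0.29) and one a heavy one (total 0.59), 12 percent more or less; which is which differs each time, whatever its name or place. Origin: centre of underside; z up
- riser: fixed bench riser, 500 wide, white roof 16 thick with underside 160 up, grey side panels (inner faces y = +-236, x = 20 to 170), front open. Origin on the bench under the roof, mid width; +x points in, away from the robot. Cases stand near x = 0, at y about -140, 0, 140. Fixed things stand on the roof and under it at x > 70
- riser_edge (a point): middle of the lower front edge of the riser's roof, 25 in front (-x) of the riser's origin and 160 above the bench. As the roof covers the cases, only a tool tilted about 35 to 45 degrees, fingers pointing in and down, gets at them
- round_dish: fixed round steel dish, 100 dia at the rim, flat inner floor about 80 dia, 4 above the bench, rim 18 above the bench; for the HEAVIEST case. Origin: centre of the underside, on the bench
- square_tray: fixed square aluminium tray, 90 x 90 x 18 high, walls 3, inner floor 3 to 4 above the bench; for the MIDDLE-weight case. Origin: centre of the underside, on the bench
- long_tray: fixed oblong aluminium tray, 150 (its x) x 72 (its y) x 18 high, walls 3, inner floor 3 to 4 above the bench; for the EMPTY, lightest case. Origin: centre of the underside, on the bench
- dropper_a: bystander, loose: small brown glass dropper bottle with black top, 23 dia x 74 high; stands under the riser between two cases. Origin at the underside centre
- dropper_b: bystander, loose: small dropper bottle with red pointed top, 23 dia x 74 high; stands under the riser between two cases. Origin at the underside centre
- bottle_a: bystander, loose: round bottle with dark blue screw cap, 69 dia x 120 high; stands between trays in front of the riser. Origin at the underside centre
- bottle_b: bystander, loose: round bottle with light blue screw cap, 66 dia x 117 high; stands between trays in front of the riser. Origin at the underside centre

How it is judged (in metres and radians):
At the end, for the whole second after the job is handed in: Heaviest case (over 4.2 N) within 27 mm of the round dish's centre, middle one (1.9 to 4.2 N) within 34 mm of the square tray's, lightest (under 1.9 N) within 58 mm of the oblong tray's; each on the tray floor (underside below 12 mm), upright within 7 degrees, at rest, released (((contact force between case_1 and round_dish between 4.2 and 9 N and horizontal distance between case_1 and round_dish below 0.027 m) or (contact force between case_1 and square_tray between 1.9 and 4.2 N and horizontal distance between case_1 and square_tray below 0.034 m) or (contact force between case_1 and long_tray between 0.5 and 1.9 N and horizontal distance between case_1 and long_tray below 0.058 m)) and angle between each of case_1, case_2, case_3's own z axis and vertical below 0.12 rad and height (world z) of each of case_1, case_2, case_3 below 0.012 m and linear speed of each of case_1, case_2, case_3 below 0.02 m/s and contact force between the fingers and case_1 below 0.01 N and ((contact force between case_2 and round_dish between 4.2 and 9 N and horizontal distance between case_2 and round_dish below 0.027 m) or (contact force between case_2 and square_tray between 1.9 and 4.2 N and horizontal distance between case_2 and square_tray below 0.034 m) or (contact force between case_2 and long_tray between 0.5 and 1.9 N and horizontal distance between case_2 and long_tray below 0.058 m)) and contact force between the fingers and case_2 below 0.01 N and ((contact force between case_3 and round_dish between 4.2 and 9 N and horizontal distance between case_3 and round_dish below 0.027 m) or (contact force between case_3 and square_tray between 1.9 and 4.2 N and horizontal distance between case_3 and square_tray below 0.034 m) or (contact force between case_3 and long_tray between 0.5 and 1.9 N and horizontal distance between case_3 and long_tray below 0.058 m)) and contact force between the fingers and case_3 below 0.01 N); the robot touches nothing.
It fails at once if a bottle is pushed more than 3 cm or knocked over (distance of any of dropper_a, dropper_b, bottle_a, bottle_b from where it was at the start of the episode above 0.03 m or angle between any of dropper_a, dropper_b, bottle_a, bottle_b's own z axis and vertical above 0.5 rad).
It fails at once if a case is tipped more than 30 degrees from upright (angle between any of case_1, case_2, case_3's own z axis and vertical above 0.52 rad).
It fails at once if a case is out of the fingers with its underside more than 3 cm above the bench (dropped or thrown) ((height (world z) of case_1 above 0.03 m and contact force between the fingers and case_1 below 0.01 N) or (height (world z) of case_2 above 0.03 m and contact force between the fingers and case_2 below 0.01 N) or (height (world z) of case_3 above 0.03 m and contact force between the fingers and case_3 below 0.01 N)).
It also fails if it takes over 72 s, if anything falls off the work surface, if the arm or the gripper's body presses on something with over 40 N, if the wrist force passes 120 N, or if a joint passes its speed limit or range.

ROBOT

A 6-joint arm with a two-finger parallel gripper is mounted at the origin on a cart in front of the work surface, level with it; the furniture and walls round the work are solid. World frame = base frame: x ahead of the robot, y to its left, z up, the work surface at z = 0. Lengths are in mm, angles in rad, forces in N, time in s.
With the tool pointing down it reaches from about 350 to 875 mm from the base axis. Payload 4.2 kg.
Tool frame: the origin (TCP) lies between the finger pads; the fingertips stand 17 mm ahead of it and the grasp point (between the pads) lies 2 mm behind it; z points along the fingers, y is the line along which they close (so a half turn about z gives the same grasp; the last joint's range is limited). The gripper opens to 85 mm and grips with 20 to 120 N. Pads are 22 mm wide; open, the fingers measure 114 mm over their backs; the gripper's body (76 mm by 85 mm) begins 54 mm behind the grasp point. The pads swing forward as they close: fully open they stand 13 mm farther back than shut.
Start: joints at [-0.847, 0.385, 0.008, 0, -1.194, -0.259], TCP at [280.164, -558.666, 248.312] pointing down, gripper open.
Joint ranges: [-3.14, 3.14], [-1.21, 2.06], [-1.07, 1.41], [-3.16, 2.05], [-2.99, -0.16], [-3.1, 3.1]. Speed limits (rad/s): [2.79, 2.79, 3.14, 3.14, 3.14, 3.14].

INTERFACE

Orientations are given as a unit quaternion [x, y, z, w].
In Python, from bench import arm gives the robot as it stands.
- The arm moves only by the shell command python3 jog.py 'ROWS' [OPENING]. ROWS is a JSON list of rows, 1 to 10 of them, each written [[dx, dy, dz], [rx, ry, rz]]: dx, dy, dz in units of 20 mm, then a rotation vector rx, ry, rz in rad; each row is the pose to reach, as a shift and turn from the pose commanded when the command began, along the tool's axes at that moment; what a row does not reach only later rows make up. A row lasts 1/10 s, in which the tool goes at most 50 mm and 0.15 rad, less where a joint would pass 70% of its speed; a pose out of reach is approached as far as the arm can. OPENING is the finger opening in mm, set as the command begins (- or left out keeps the last). The fingers move at their own pace and stop on an object; the grip force is fixed at half the most. Time passes only in rows, so rows that do not move let the fingers close. It prints the time, the measured TCP pose, the force, the opening and the grip force at its end. Input that does not fit is refused with a message, and nothing moves.
- arm.read_state(): the state, without advancing time (a new reading comes with each control period).
- arm.get_image(name): name is "side" or "top" or "wrist"; returns the picture (480x640x3 uint8, blue, green, red); there is no depth.
- arm.get_calibration(name): a dict with "K" (3x3 intrinsics, pixels), "rvec" (rotation vector, rad) and "tvec" (3), from world to camera coordinates, as OpenCV has them. Camera axes: x right, y down, z forward; pixel columns grow to the right and rows downward; lengths in mm; the calibration is good to about 2 mm. A picture is of the moment at which its call begins: read the wrist's pose just before it. get_calibration takes no time and is no camera call; for the wrist camera it gives the pose at the moment of the call.
- arm.job_done(): hands the job in; it is judged then, once.
The state is a dict: "clock": time; "joints": joint angles; "joint_vel": joint speeds; "joint_efforts": joint torques, N m; "position": TCP position; "ee_rot": TCP orientation; "contact_force": force on the tool from outside, world axes, zero at the start; "wrist_torque": the same for the moment, N m; "gripper_width": finger opening in mm; "grasp_force": force on a finger pad.
Only numpy, scipy, OpenCV 4.12 (cv2) and the standard library are available. Lean on these libraries where they do the work, as an engineer would, in place of code of your own. Each camera call takes 0.05 s, during which the arm holds its last target. There are 200 camera calls.

## Working session

There is one attempt and no reset: what is moved stays moved. The work goes in short steps, Python scripts to look and compute and a shell command to move; the robot and the scene stay as the last step left them, time stands still between calls to the robot, and variables do not carry over. Pictures are saved under pics/ and viewed, at most 10 in all, crops included, and the job is handed in when it is done.

```bash
ls; mkdir -p pics; python3 - <<'E'
from bench import arm
import cv2,numpy as np
s=arm.read_state();print(s)
for n in("side","top"):
    cv2.imwrite(f"pics/{n}0.png",arm.get_image(n))
    c=arm.get_calibration(n);R=cv2.Rodrigues(np.array(c["rvec"]))[0];print(n,c["K"],-R.T@np.array(c["tvec"]).ravel(),R[2])
E
```

```text
bench.py
jog.py
pics
{'clock': 0.0, 'joints': array([-8.47396444e-01,  3.85575493e-01,  6.61583607e-03, -4.78170518e-04,
       -1.19398147e+00, -2.58608506e-01]), 'joint_vel': array([-0.00049903, -0.00108435, -0.00061585,  0.00043924,  0.00078586,
        0.00080784]), 'joint_efforts': array([ 7.03067435e-04, -3.92286050e+01,  1.88396734e+01,  4.18601543e+00,
       -4.63300006e-03, -7.25170707e-06]), 'position': array([ 279.92367694, -558.20220812,  247.20928235]), 'ee_rot': array([-2.30223489e-01,  9.73137167e-01,  1.05048601e-03, -3.09685889e-04]), 'contact_force': array([ 0.29668536, -0.41066268,  0.22131963]), 'wrist_torque': array([ 0.02969165, -0.04290478,  0.04577175]), 'grasp_force': 0.0, 'gripper_width': 85.67485831338661}
side [[554.00697452   0.         318.82387838]
 [  0.         554.00697452 238.0582356 ]
 [  0.           0.           1.        ]] [  44.75565723 1006.21091393  917.49804839] [ 0.33999238 -0.73982562 -0.58057147]
top [[567.75943423   0.         324.7314821 ]
 [  0.         567.75943423 244.74558903]
 [  0.           0.           1.        ]] [ 307.87569314   89.61734255 1364.78500845] [ 0.16881429 -0.06309721 -0.98362619]
```
View pics/side0.png

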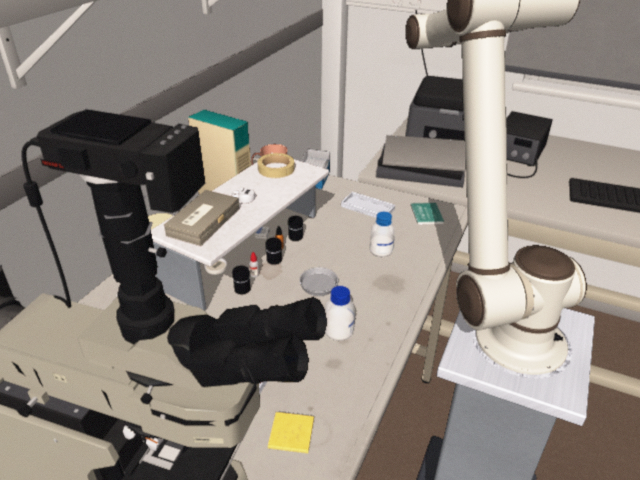

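View pics/top0.png

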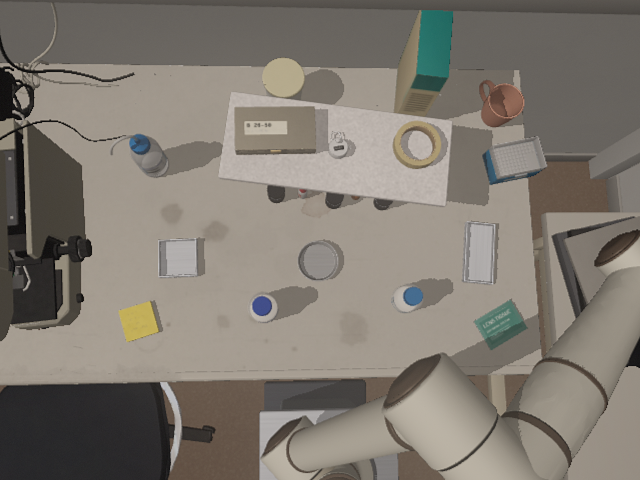

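The side picture shows the cases at about (242,280), (274,250) and (296,228), and the droppers at (253,265) and (280,237). The top picture shows the square tray at (180,258), the dish at (319,261), the oblong tray at (480,252), and the bottles at (263,308) and (408,298). I'll zoom in next and work out positions.

```bash
cat > h.py <<'E'
import cv2,numpy as np
from bench import arm
from scipy.spatial.transform import Rotation as Ro
def cam(n):
    c=arm.get_calibration(n);return np.array(c["K"]),np.array(c["rvec"],float).ravel(),np.array(c["tvec"],float).ravel()
def unp(C,uv,z):
    K,r,t=C;R=cv2.Rodrigues(r)[0];o=-R.T@t;d=R.T@np.linalg.inv(K)@[uv[0],uv[1],1];return o+d*(z-o[2])/d[2]
def proj(C,P): return cv2.projectPoints(np.atleast_2d(P).astype(float),C[1],C[2],C[0],None)[0][:,0]
E
python3 - <<'E'
from h import *
T=cam("top");S=cam("side")
for n,uv,z in[("roofTL",(231,93),176),("TR",(452,121),176),("BR",(445,204),176),("BL",(220,178),176),("sq",(180,258),12),("dish",(319,261),12),("long",(480,252),12),("botA",(262,306),120),("botB",(413,296),117)]:
    print(n,unp(T,uv,z).round(0))
for n,uv,z in[("c1",(242,269),62),("c2",(274,240),62),("c3",(296,219),62),("dB",(253,254),74),("dA",(280,228),74),("dish",(319,280),14)]: print(n,unp(S,uv,z).round(0))
a=cv2.imread("pics/side0.png")[205:305,215:335];b=cv2.imread("pics/top0.png")[170:300,150:510]
cv2.imwrite("pics/z1.png",cv2.resize(a,None,fx=6,fy=6,interpolation=cv2.INTER_CUBIC))
cv2.imwrite("pics/z2.png",cv2.resize(b,None,fx=2.2,fy=2.2,interpolation=cv2.INTER_CUBIC))
E
```

```text
roofTL [853. 215. 176.]
TR [ 792. -277.  176.]
BR [ 601. -251.  176.]
BL [659. 236. 176.]
sq [510. 348.  12.]
dish [500.  17.  12.]
long [ 520. -379.   12.]
botA [387. 149. 120.]
botB [ 405. -185.  117.]
c1 [661. 116.  62.]
c2 [649. -25.  62.]
c3 [ 642. -140.   62.]
dB [659.  65.  74.]
dA [653. -66.  74.]
dish [496.  21.  14.]
```

View pics/z1.png

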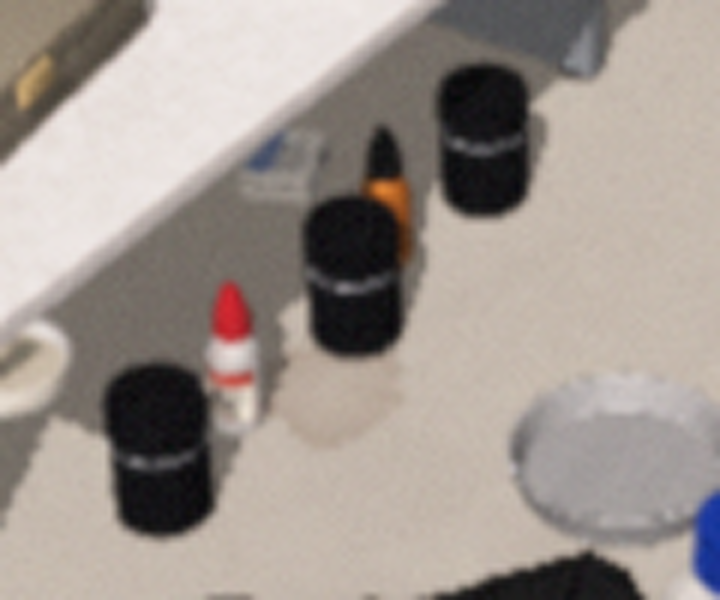

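View pics/z2.png

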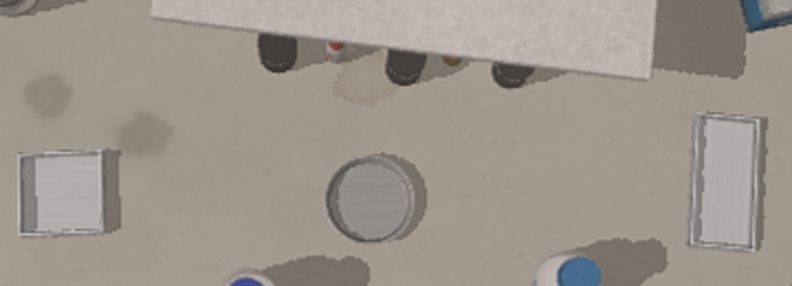

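```bash
python3 - <<'E'
from h import *
T=cam("top");S=cam("side")
ca=lambda u,v:(215+u/6,205+v/6)
cb=lambda u,v:(150+u/2.2,170+v/2.2)
O=np.array([655,-10,0]);yaw=-.119;R=Ro.from_euler('z',yaw).as_matrix()
def sh(n,p): print(n,p.round(1),"riser",(R.T@(p-O)).round(1))
for n,uv in[("c1",(159,447)),("c2",(352,275)),("c3",(482.5,139))]: sh(n,unp(S,ca(*uv),31))
sh("dBtip",unp(S,ca(231,284),74));sh("dBbase",unp(S,ca(238,424),2))
sh("dAtip",unp(S,ca(383,127),74))
for n,uv in[("c1",(278,53)),("c2",(405,67)),("c3",(512,77)),("dBt",(336,44)),("dAt",(453,57))]: sh("top "+n,unp(T,cb(*uv),50))
sh("edgeL",unp(T,cb(151,17),176));sh("edgeR",unp(T,cb(651,79),176))
for n,uv in[("sq",(62,193.5)),("dish",(370,199)),("long",(728,182))]: sh(n,unp(T,cb(*uv),18))
# widths
for n,p,q in[("sqw",(19,153),(105,150)),("dish",(327,199),(413,199)),("lw",(697,114),(765,118)),("lh",(697,114),(690,247))]: print(n,np.linalg.norm(unp(T,cb(*p),18)-unp(T,cb(*q),18)))
d=unp(T,cb(690,247),18)-unp(T,cb(697,114),18);print(d)
E
```

```text
c1 [662.9 120.5  31. ] riser [ -7.6 130.5  31. ]
c2 [648.  -18.5  31. ] riser [-6.  -9.3 31. ]
c3 [ 643.9 -138.7   31. ] riser [   4.3 -129.1   31. ]
dBtip [661.7  58.6  74. ] riser [-1.5 68.9 74. ]
dBbase [660.4  63.6   2. ] riser [-3.3 73.7  2. ]
dAtip [659.6 -72.5  74. ] riser [ 12.  -61.5  74. ]
top c1 [656.4 118.5  50. ] riser [-13.8 127.8  50. ]
top c2 [640.7 -18.9  50. ] riser [-13.1 -10.5  50. ]
top c3 [ 629.4 -135.7   50. ] riser [ -10.5 -127.8   50. ]
top dBt [666.5  55.8  50. ] riser [ 3.6 66.7 50. ]
top dAt [651.9 -71.6  50. ] riser [  4.2 -61.5  50. ]
edgeL [659.3 239.2 176. ] riser [-25.4 248.  176. ]
edgeR [ 596.4 -253.1  176. ] riser [ -29.3 -248.4  176. ]
sq [509.4 350.9  18. ] riser [-187.4  341.    18. ]
dish [500.9  19.6  18. ] riser [-156.5   11.1   18. ]
long [ 517.  -379.4   18. ] riser [ -93.2 -383.2   18. ]
sqw 91.6042878751889
dish 93.87011720005827
lw 77.7283353605055
lh 150.4206159263754
[-149.48366838   16.76289305    0.        ]
```

Measured sizes fit: tray 91.6 mm against 90, oblong 150.4 × 78, row pitch about 130–140. I'll start with case_3, the rightmost, and check where the wrist camera is mounted, because that side must clear the roof.

```bash
cat >> h.py <<'E'
def tool(h,t=.75):
    z=np.array([np.sin(t)*np.cos(h),np.sin(t)*np.sin(h),-np.cos(t)]);y=np.array([-np.sin(h),np.cos(h),0]);return np.c_[np.cross(y,z),y,z]
def row(g,h,back=0,t=.75):
    "delta (tool axes) to bring grasp point to g, held back along the tool axis"
    s=arm.read_state();R0=Ro.from_quat(s["ee_rot"]).as_matrix();R1=tool(h,t)
    p=np.array(g,float)+(2-back)*R1[:,2]
    return np.r_[R0.T@(p-s["position"]),Ro.from_matrix(R0.T@R1).as_rotvec()].round(3)
E
python3 - <<'E'
from h import *
K,r,t=cam("wrist");R=cv2.Rodrigues(r)[0];s=arm.read_state();R0=Ro.from_quat(s["ee_rot"]).as_matrix()
print("cam in tool",R0.T@(-R.T@t-s["position"]),"axis",R0.T@R[2])
print(row((644,-138,40),-.12,back=150))
E
```

```text
cam in tool [  79.283422      0.3450285  -125.67436212] axis [-3.06312877e-01 -1.94555043e-05  9.51930891e-01]
[-4.29664e+02  2.68042e+02  9.95030e+01  2.21000e-01 -7.29000e-01
  5.56000e-01]
```

The manual's scale: shifts go in units of 20 mm. Converting my numbers, -387 mm is -19.35, 80 mm is 4.

```bash
python3 jog.py '[[[-2.15, 1.35, 0.5], [0.022, -0.073, 0.056]], [[-4.3, 2.7, 1], [0.044, -0.146, 0.111]], [[-6.45, 4, 1.5], [0.066, -0.219, 0.167]], [[-8.6, 5.35, 2], [0.088, -0.292, 0.222]], [[-10.75, 6.7, 2.5], [0.11, -0.365, 0.278]], [[-12.9, 8.05, 3], [0.133, -0.437, 0.334]], [[-15.05, 9.4, 3.5], [0.155, -0.51, 0.389]], [[-17.2, 10.7, 4], [0.177, -0.583, 0.445]], [[-19.35, 12.05, 4.5], [0.2, -0.656, 0.5]], [[-21.5, 13.4, 4.975], [0.221, -0.729, 0.556]]]' 62 && python3 jog.py '[[[0, 0, 0], [0, 0, 0]], [[0, 0, 0], [0, 0, 0]], [[0, 0, 0], [0, 0, 0]]]' && python3 - <<'E'
from h import *
print(arm.read_state()["joints"],row((644,-138,40),-.12,back=150))
cv2.imwrite("pics/w1.png",arm.get_image("wrist"))
E
```

```text
clock: 1.1
position: [508.1, -187.3, 147.9]
ee_rot: [0.026, 0.937, 0.003, 0.348]
contact_force: [-1.4, -1.1, -0.1]
gripper_width: 61.7
grasp_force: 0.0
clock: 1.4
position: [508.4, -193.2, 150.5]
ee_rot: [0.029, 0.936, 0.0, 0.35]
contact_force: [-0.1, -0.4, 0.6]
gripper_width: 62.3
grasp_force: 0.0
[-0.17638958  0.18366055 -0.54932742 -0.64336941 -0.16028658 -0.85425331] [-2.1600e+01  6.9015e+01  2.3536e+01  6.0000e-02 -3.6000e-02  3.5000e-02]
```

View pics/w1.png

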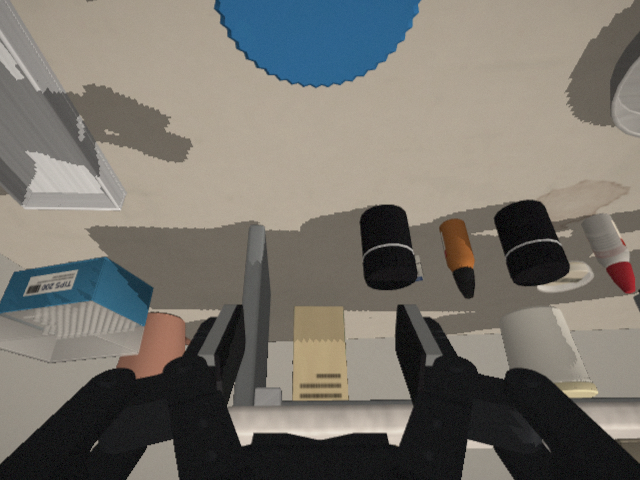

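The wrist picture shows case_3 at (387,247), dropper_a at (457,258), case_2 at (530,240), and the red dropper at right. Joint 5 sits at its −0.16 limit, so the tool cannot line up with the forearm. Headings yawed off the arm plane avoid that. First I'll cross-check the positions from this view.

```bash
python3 - <<'E'
from h import *
W=cam("wrist")
for n,uv,z in[("c3",(387.5,247),31),("c2",(531,243),31),("dAbase",(452,222),3),("dAtip",(468,296),74),("dBbase",(600,216),3),("dBtip",(631,293),74)]:print(n,unp(W,uv,z).round(1))
print(row((644,-138,38),.1,back=150))
E
```

```text
c3 [ 644.7 -140.1   31. ]
c2 [648.9 -18.3  31. ]
dAbase [653.1 -78.1   3. ]
dAtip [655.7 -78.9  74. ]
dBbase [654.8  53.3   3. ]
dBtip [663.3  54.7  74. ]
[-2.1404e+01  4.6717e+01  2.5385e+01 -8.7000e-02 -3.4000e-02 -1.2900e-01]
```

Side and wrist views agree within 2 mm. Next is the yawed pre-grasp for case_3.

Scaled: 46 mm is 2.3, 31 mm is 1.55.

```bash
python3 jog.py '[[[-0.35, 0.8, 0.4], [-0.029, -0.011, -0.043]], [[-0.7, 1.55, 0.85], [-0.058, -0.023, -0.086]], [[-1.05, 2.3, 1.25], [-0.087, -0.034, -0.129]], [[-1.05, 2.3, 1.25], [-0.087, -0.034, -0.129]], [[-1.05, 2.3, 1.25], [-0.087, -0.034, -0.129]]]' 60 && python3 - <<'E'
from h import *
print(arm.read_state()["joints"],row((644.5,-139.5,38),.1,back=150))
E
```

```text
clock: 1.95
position: [542.7, -148.7, 145.8]
ee_rot: [-0.046, 0.929, 0.018, 0.366]
contact_force: [-0.0, -0.7, -0.1]
gripper_width: 60.1
grasp_force: 0.0
[-0.17655678  0.22337906 -0.45670462 -0.86907601 -0.24556767 -0.51302342] [-1.292e+00 -1.044e+00  5.940e-01 -0.000e+00 -0.000e+00 -1.000e-03]
```

```bash
python3 jog.py '[[[-0.05, -0.05, 1.5], [0, 0, 0]], [[-0.05, -0.05, 3], [0, 0, 0]], [[-0.05, -0.05, 4.5], [0, 0, 0]], [[-0.05, -0.05, 5.5], [0, 0, 0]], [[-0.05, -0.05, 6.25], [0, 0, 0]], [[-0.05, -0.05, 7], [0, 0, 0]], [[-0.05, -0.05, 7.5], [0, 0, 0]], [[-0.05, -0.05, 7.5], [0, 0, 0]], [[-0.05, -0.05, 7.5], [0, 0, 0]]]' && python3 - <<'E'
from h import *
print(arm.read_state()["joints"],row((644.5,-139.5,38),.1))
cv2.imwrite("pics/w2.png",arm.get_image("wrist"))
E
```

```text
clock: 2.85
position: [645.0, -138.6, 36.7]
ee_rot: [-0.046, 0.929, 0.019, 0.366]
contact_force: [-0.5, -0.5, 0.5]
gripper_width: 60.0
grasp_force: 0.0
[-0.2371614   0.53217685 -0.24741099 -1.27488714 -0.23854064 -0.05345847] [-0.455 -0.854  0.578  0.001 -0.001 -0.001]
```

View pics/w2.png

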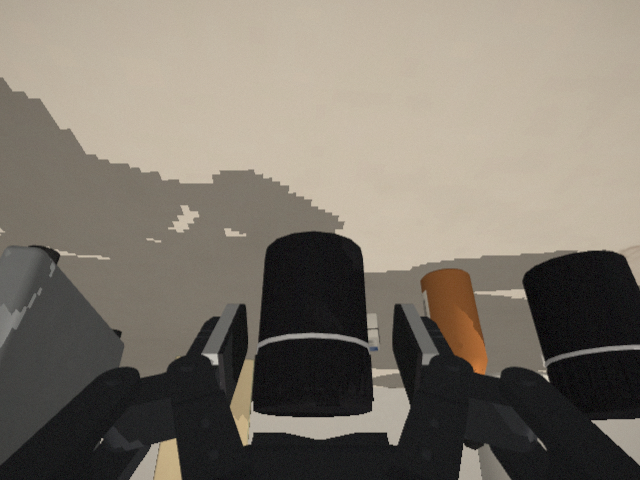

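The case sits centred between the pads at (315,320), with the orange dropper clear at (455,315). I'll close, then back out along the tool axis.

```bash
python3 jog.py '[[[0, 0, 0], [0, 0, 0]], [[0, 0, 0], [0, 0, 0]], [[0, 0, 0], [0, 0, 0]], [[0, 0, 0], [0, 0, 0]], [[0, 0, 0], [0, 0, 0]], [[0, 0, 0], [0, 0, 0]]]' 30 && python3 jog.py '[[[0, 0, -0.3], [0, 0, 0]], [[0, 0, -0.75], [0, 0, 0]], [[0, 0, -1.25], [0, 0, 0]], [[0, 0, -1.25], [0, 0, 0]], [[0, 0, -1.25], [0, 0, 0]], [[0, 0, -1.25], [0, 0, 0]]]' && python3 - <<'E'
from h import *
s=arm.read_state();print(s["contact_force"],s["joint_efforts"])
E
```

```text
clock: 3.5
position: [645.8, -139.2, 37.8]
ee_rot: [-0.046, 0.929, 0.018, 0.367]
contact_force: [-3.6, -1.7, 6.6]
gripper_width: 39.9
grasp_force: 62.7
clock: 4.1
position: [628.6, -139.8, 54.6]
ee_rot: [-0.046, 0.929, 0.019, 0.366]
contact_force: [1.8, 0.7, -5.2]
gripper_width: 40.0
grasp_force: 61.5
[ 1.80966609  0.72564018 -5.22531357] [ 1.55612058e-02 -4.19734597e+01  1.50026697e+01  7.67265055e-01
  2.65747542e-01 -5.56508003e-04]
```

Case_3 is heavy at about 5.2 N, so it goes to the dish.

```bash
python3 jog.py '[[[0, 0, -1], [0, 0, 0]], [[0, 0, -2.25], [0, 0, 0]], [[0, 0, -3.5], [0, 0, 0]], [[0, 0, -4], [0, 0, 0]], [[0, 0, -4], [0, 0, 0]], [[0, 0, -4], [0, 0, 0]]]' && python3 - <<'E'
from h import *
s=arm.read_state();print(s["contact_force"]);print(row((499.5,20,110),.38))
E
```

```text
clock: 4.7
position: [574.5, -145.2, 113.2]
ee_rot: [-0.046, 0.929, 0.019, 0.366]
contact_force: [1.3, 0.2, -5.2]
gripper_width: 39.8
grasp_force: 62.4
[ 1.27450537  0.18816652 -5.16926805]
[ 44.977 172.277 -35.083  -0.189   0.     -0.206]
```

```bash
python3 jog.py '[[[0.2, 0.85, -0.15], [-0.019, 0, -0.02]], [[0.55, 2.15, -0.45], [-0.047, 0, -0.051]], [[0.85, 3.25, -0.65], [-0.071, 0, -0.077]], [[1.15, 4.35, -0.9], [-0.095, 0, -0.103]], [[1.4, 5.4, -1.1], [-0.118, 0, -0.129]], [[1.7, 6.5, -1.3], [-0.142, 0, -0.154]], [[2, 7.65, -1.55], [-0.167, 0, -0.181]], [[2.25, 8.6, -1.75], [-0.189, 0, -0.206]], [[2.25, 8.6, -1.75], [-0.189, 0, -0.206]], [[2.25, 8.6, -1.75], [-0.189, 0, -0.206]]]' && python3 - <<'E'
from h import *
s=arm.read_state();print(s["joints"],s["contact_force"]);print(row((499.5,20,46),.38))
cv2.imwrite("pics/t2.png",arm.get_image("top"))
E
```

```text
clock: 5.7
position: [501.1, 20.1, 108.4]
ee_rot: [-0.176, 0.914, 0.068, 0.36]
contact_force: [-0.3, -0.6, -5.3]
gripper_width: 39.8
grasp_force: 62.5
[ 0.01874631  0.21321989 -0.54678948 -1.20854302 -0.25926571 -0.10264305] [-0.32930697 -0.59116732 -5.30942599]
[ 4.3653e+01  6.6500e-01  4.6618e+01 -1.0000e-03 -0.0000e+00  1.0000e-03]
```

Scaled: 47 mm is 2.35, 44 mm is 2.2.

```bash
python3 jog.py '[[[0.35, 0, 0.4], [0, 0, 0]], [[0.85, 0, 0.9], [0, 0, 0]], [[1.35, 0, 1.45], [0, 0, 0]], [[1.8, 0, 1.9], [0, 0, 0]], [[2.05, 0, 2.2], [0, 0, 0]], [[2.2, 0, 2.35], [0, 0, 0]], [[2.2, 0, 2.35], [0, 0, 0]], [[2.2, 0, 2.35], [0, 0, 0]]]' && python3 jog.py '[[[0.035, 0, 0.035], [0, 0, 0]], [[0.035, 0, 0.035], [0, 0, 0]], [[0.035, 0, 0.035], [0, 0, 0]]]' && python3 jog.py '[[[0.035, 0, 0.035], [0, 0, 0]], [[0.035, 0, 0.035], [0, 0, 0]], [[0.035, 0, 0.035], [0, 0, 0]]]'
```

```text
clock: 6.55
position: [501.2, 18.8, 44.0]
ee_rot: [-0.175, 0.914, 0.068, 0.36]
contact_force: [-0.8, 0.3, -5.6]
gripper_width: 40.1
grasp_force: 62.4
clock: 6.85
position: [500.7, 19.8, 43.5]
ee_rot: [-0.176, 0.914, 0.069, 0.36]
contact_force: [0.2, -0.0, -4.6]
gripper_width: 40.1
grasp_force: 62.4
clock: 7.15
position: [500.5, 19.8, 42.2]
ee_rot: [-0.176, 0.914, 0.069, 0.36]
contact_force: [-0.9, 0.5, -5.4]
gripper_width: 40.0
grasp_force: 62.4
```

Scaled: 0.7 mm is 0.035, 0.4 mm is 0.02.

```bash
python3 jog.py '[[[0.02, 0, 0.02], [0, 0, 0]], [[0.035, 0, 0.035], [0, 0, 0]], [[0.035, 0, 0.035], [0, 0, 0]]]' && python3 jog.py '[[[0.02, 0, 0.02], [0, 0, 0]], [[0.035, 0, 0.035], [0, 0, 0]], [[0.035, 0, 0.035], [0, 0, 0]]]'
```

```text
clock: 7.45
position: [500.6, 19.9, 41.8]
ee_rot: [-0.176, 0.914, 0.069, 0.36]
contact_force: [-2.8, -0.8, 1.7]
gripper_width: 40.1
grasp_force: 63.4
clock: 7.75
position: [500.8, 19.9, 41.7]
ee_rot: [-0.176, 0.913, 0.069, 0.361]
contact_force: [-7.2, -2.8, 10.6]
gripper_width: 40.1
grasp_force: 64.5
```

Touched at the predicted height. I'll relieve the pressure, release and retreat along the tool axis.

Scaled: -0.6 mm is -0.03.

```bash
python3 jog.py '[[[-0.03, 0, -0.03], [0, 0, 0]], [[-0.03, 0, -0.03], [0, 0, 0]]]' && python3 jog.py '[[[0, 0, 0], [0, 0, 0]], [[0, 0, 0], [0, 0, 0]], [[0, 0, 0], [0, 0, 0]], [[0, 0, 0], [0, 0, 0]]]' 62 && python3 jog.py '[[[0, 0, -0.75], [0, 0, 0]], [[0, 0, -2], [0, 0, 0]], [[0, 0, -3.75], [0, 0, 0]], [[0, 0, -5.75], [0, 0, 0]], [[0, 0, -7.5], [0, 0, 0]], [[0, 0, -7.5], [0, 0, 0]]]' && python3 - <<'E'
from h import *
cv2.imwrite("pics/s2.png",arm.get_image("side"))
s=arm.read_state();print(s["joints"]);print("up",row((520,20,150),-.1,t=.3));
a=cv2.imread("pics/s2.png")[190:340,190:390];cv2.imwrite("pics/s2c.png",cv2.resize(a,None,fx=4,fy=4,interpolation=cv2.INTER_CUBIC))
E
```

```text
clock: 7.95
position: [500.8, 19.9, 41.7]
ee_rot: [-0.176, 0.913, 0.069, 0.361]
contact_force: [-3.8, -1.9, 4.8]
gripper_width: 39.6
grasp_force: 63.7
clock: 8.35
position: [500.8, 19.8, 41.0]
ee_rot: [-0.176, 0.914, 0.069, 0.36]
contact_force: [0.1, -0.3, 0.3]
gripper_width: 62.1
grasp_force: 0.0
clock: 8.95
position: [404.2, -17.8, 153.1]
ee_rot: [-0.177, 0.913, 0.068, 0.362]
contact_force: [0.6, 1.0, 0.2]
gripper_width: 62.3
grasp_force: 0.0
[ 0.00297187 -0.03643429 -0.71303502 -0.97718524 -0.30767071 -0.33173953]
up [-85.439  -8.386  87.253   0.242   0.446   0.422]
```

View pics/s2c.png

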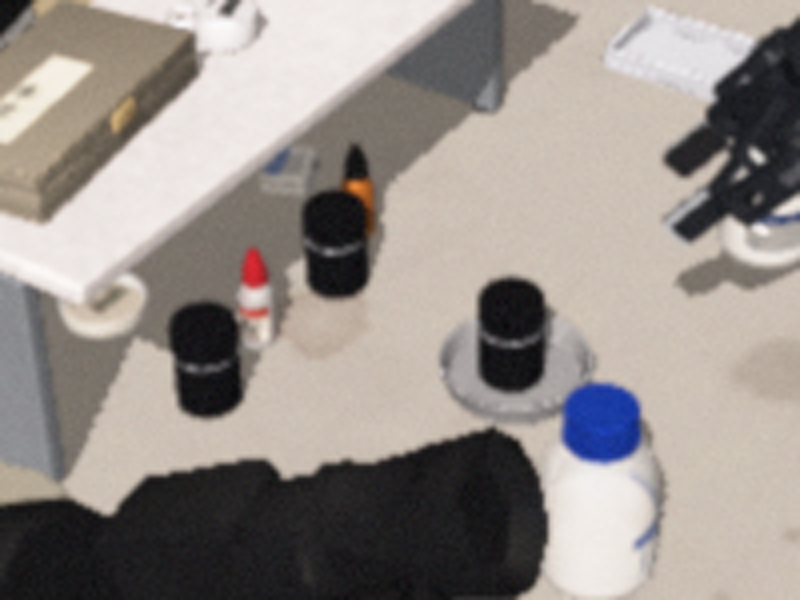

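Case_3 stands upright near the dish centre (512,335 in the crop), and the bystanders are undisturbed. Next is case_2 with the same wrist configuration.

```bash
python3 - <<'E'
from h import *
print(row((648.5,-17.5,38),.26,back=150))
E
```

```text
[-8.7419e+01 -7.8526e+01  9.1891e+01  8.1000e-02  4.0000e-03  9.1000e-02]
```

```bash
python3 jog.py '[[[-1.1, -0.95, 1.15], [0.02, 0.001, 0.023]], [[-2.2, -1.95, 2.3], [0.04, 0.002, 0.046]], [[-3.25, -2.9, 3.45], [0.06, 0.003, 0.069]], [[-4.35, -3.9, 4.6], [0.081, 0.004, 0.091]], [[-4.35, -3.9, 4.6], [0.081, 0.004, 0.091]], [[-4.35, -3.9, 4.6], [0.081, 0.004, 0.091]]]' 57 && python3 - <<'E'
from h import *
print(arm.read_state()["joints"],row((648.5,-17.5,38),.26))
E
```

```text
clock: 9.6
position: [551.6, -43.3, 141.2]
ee_rot: [-0.119, 0.924, 0.048, 0.36]
contact_force: [-0.7, 1.3, 0.8]
gripper_width: 57.0
grasp_force: 0.0
[ 0.03662184  0.21567639 -0.48938148 -0.84713578 -0.20257716 -0.57164605] [-4.001e+00 -6.700e-02  1.458e+02  1.000e-03 -7.000e-03 -3.000e-03]
```

```bash
python3 jog.py '[[[-0.2, 0, 1.5], [0, -0.007, 0]], [[-0.2, 0, 3], [0, -0.007, 0]], [[-0.2, 0, 4.5], [0, -0.007, 0]], [[-0.2, 0, 5.5], [0, -0.007, 0]], [[-0.2, 0, 6.25], [0, -0.007, 0]], [[-0.2, 0, 6.9], [0, -0.007, 0]], [[-0.2, 0, 7.3], [0, -0.007, 0]], [[-0.2, 0, 7.3], [0, -0.007, 0]], [[-0.2, 0, 7.3], [0, -0.007, 0]]]' && python3 - <<'E'
from h import *
print(arm.read_state()["joints"],row((648.5,-17.5,38),.26))
E
python3 jog.py '[[[0, 0, 0], [0, 0, 0]], [[0, 0, 0], [0, 0, 0]], [[0, 0, 0], [0, 0, 0]], [[0, 0, 0], [0, 0, 0]], [[0, 0, 0], [0, 0, 0]], [[0, 0, 0], [0, 0, 0]]]' 30 && python3 jog.py '[[[0, 0, -0.3], [0, 0, 0]], [[0, 0, -0.75], [0, 0, 0]], [[0, 0, -1.25], [0, 0, 0]], [[0, 0, -1.25], [0, 0, 0]], [[0, 0, -1.25], [0, 0, 0]], [[0, 0, -1.25], [0, 0, 0]]]'
```

```text
clock: 10.5
position: [649.8, -17.6, 38.5]
ee_rot: [-0.119, 0.922, 0.048, 0.364]
contact_force: [-0.4, -0.2, 0.2]
gripper_width: 57.0
grasp_force: 0.0
[-0.05828702  0.51763272 -0.26994887 -1.31995492 -0.22240732 -0.0237206 ] [ 1.252  0.398  1.524 -0.     0.003 -0.003]
clock: 11.1
position: [650.6, -17.8, 39.5]
ee_rot: [-0.119, 0.922, 0.048, 0.365]
contact_force: [-3.6, -1.8, 5.9]
gripper_width: 40.9
grasp_force: 61.2
clock: 11.7
position: [633.6, -21.7, 56.1]
ee_rot: [-0.119, 0.922, 0.048, 0.364]
contact_force: [0.8, -0.3, -2.9]
gripper_width: 40.8
grasp_force: 61.1
```

Case_2 is the middle one at about 2.9 N, so it goes to the square tray.

Scaled: -45 mm is -2.25, -20 mm is -1.

```bash
python3 jog.py '[[[0, 0, -1], [0, 0, 0]], [[0, 0, -2.25], [0, 0, 0]], [[0, 0, -3.5], [0, 0, 0]], [[0, 0, -4.5], [0, 0, 0]], [[0, 0, -4.5], [0, 0, 0]], [[0, 0, -4.5], [0, 0, 0]]]' && python3 - <<'E'
from h import *
s=arm.read_state();print(s["contact_force"]);print(row((509.4,351,115),.9))
E
```

```text
clock: 12.3
position: [574.4, -37.2, 122.2]
ee_rot: [-0.119, 0.922, 0.048, 0.365]
contact_force: [1.1, 1.2, -3.4]
gripper_width: 40.5
grasp_force: 61.6
[ 1.11184574  1.21601806 -3.3527073 ]
[-2.07600e+01  3.92746e+02  3.24720e+01 -4.37000e-01  4.00000e-03
 -4.70000e-01]
```

```bash
python3 jog.py '[[[-0.05, 1.2, 0.1], [-0.026, 0, -0.028]], [[-0.2, 3.15, 0.25], [-0.07, 0, -0.075]], [[-0.3, 5.25, 0.45], [-0.117, 0, -0.126]], [[-0.4, 7.35, 0.6], [-0.164, 0, -0.176]], [[-0.5, 9.45, 0.8], [-0.21, 0, -0.226]], [[-0.6, 11.55, 0.95], [-0.257, 0, -0.276]], [[-0.7, 13.65, 1.15], [-0.304, 0, -0.327]], [[-0.85, 15.75, 1.3], [-0.351, 0, -0.377]], [[-0.95, 17.85, 1.5], [-0.398, 0, -0.428]], [[-1.05, 19.65, 1.6], [-0.437, 0.004, -0.47]]]' && python3 jog.py '[[[0, 0, 0], [0, 0, 0]], [[0, 0, 0], [0, 0, 0]], [[0, 0, 0], [0, 0, 0]]]' && python3 - <<'E'
from h import *
s=arm.read_state();print(s["joints"],s["contact_force"]);print(row((509.4,351,47),.9))
E
```

```text
clock: 13.3
position: [509.9, 354.1, 112.1]
ee_rot: [-0.406, 0.838, 0.16, 0.328]
contact_force: [-0.4, -0.2, -2.7]
gripper_width: 40.8
grasp_force: 61.6
clock: 13.6
position: [510.1, 351.1, 112.7]
ee_rot: [-0.404, 0.839, 0.159, 0.329]
contact_force: [0.1, 0.1, -2.5]
gripper_width: 40.9
grasp_force: 62.7
[ 0.70818978  0.35218181 -0.37322562 -0.88385757 -0.16786024 -0.55417424] [ 0.10927395  0.10685786 -2.49696105]
[ 4.5039e+01  3.8800e-01  4.9800e+01 -0.0000e+00 -3.0000e-03 -2.0000e-03]
```

Joint 5 is near its limit again, so I'll turn the heading a further 0.2 before lowering.

```bash
python3 - <<'E'
from h import *
print(row((509.4,351,112),1.12),row((509.4,351,48),1.12))
E
```

```text
[ 8.760e-01  7.430e-01  2.107e+00 -1.500e-01 -2.000e-03 -1.630e-01] [ 4.4384e+01  6.8600e-01  4.9044e+01 -1.5000e-01 -2.0000e-03 -1.6300e-01]
```

```bash
python3 jog.py '[[[0.05, 0.05, 0.1], [-0.05, -0.001, -0.054]], [[0.05, 0.05, 0.1], [-0.1, -0.001, -0.109]], [[0.05, 0.05, 0.1], [-0.15, -0.002, -0.163]], [[0.5, 0.05, 0.6], [-0.15, -0.002, -0.163]], [[1.05, 0.05, 1.2], [-0.15, -0.002, -0.163]], [[1.55, 0.05, 1.75], [-0.15, -0.002, -0.163]], [[1.95, 0.05, 2.15], [-0.15, -0.002, -0.163]], [[2.2, 0.05, 2.45], [-0.15, -0.002, -0.163]], [[2.2, 0.05, 2.45], [-0.15, -0.002, -0.163]], [[2.2, 0.05, 2.45], [-0.15, -0.002, -0.163]]]' && python3 - <<'E'
from h import *
s=arm.read_state();print(s["joints"]);print(row((509.4,351,44),1.12))
E
```

```text
clock: 14.6
position: [510.8, 352.3, 48.0]
ee_rot: [-0.494, 0.788, 0.194, 0.311]
contact_force: [-0.4, 0.7, -3.3]
gripper_width: 40.7
grasp_force: 62.8
[ 0.50574883  0.49396997 -0.28612935 -1.25792738 -0.42437558  0.1351884 ]
[ 4.070e+00  6.680e-01  3.692e+00 -2.000e-03  1.000e-03  1.000e-03]
```

The manual's scale: shifts go in units of 20 mm. Converting my numbers, 2 mm is 0.1, 2.5 mm is 0.125.

```bash
python3 jog.py '[[[0.05, 0, 0.05], [0, 0, 0]], [[0.1, 0, 0.1], [0, 0, 0]], [[0.125, 0, 0.115], [0, 0, 0]], [[0.125, 0, 0.115], [0, 0, 0]]]' && python3 jog.py '[[[0.02, 0, 0.02], [0, 0, 0]], [[0.035, 0, 0.035], [0, 0, 0]], [[0.035, 0, 0.035], [0, 0, 0]]]' && python3 jog.py '[[[0.02, 0, 0.02], [0, 0, 0]], [[0.035, 0, 0.035], [0, 0, 0]], [[0.035, 0, 0.035], [0, 0, 0]]]'
```

```text
clock: 15.0
position: [509.8, 353.2, 44.8]
ee_rot: [-0.495, 0.788, 0.195, 0.311]
contact_force: [-0.0, 0.9, -3.2]
gripper_width: 40.8
grasp_force: 62.8
clock: 15.3
position: [509.9, 353.2, 43.6]
ee_rot: [-0.495, 0.788, 0.195, 0.311]
contact_force: [-0.3, 0.1, -2.8]
gripper_width: 40.4
grasp_force: 62.8
clock: 15.6
position: [509.9, 353.1, 42.6]
ee_rot: [-0.495, 0.788, 0.195, 0.311]
contact_force: [0.3, -0.1, -3.1]
gripper_width: 40.9
grasp_force: 62.8
```

Scaled: 0.7 mm is 0.035, 0.4 mm is 0.02.

```bash
python3 jog.py '[[[0.02, 0, 0.02], [0, 0, 0]], [[0.035, 0, 0.035], [0, 0, 0]], [[0.035, 0, 0.035], [0, 0, 0]]]'; python3 jog.py '[[[0.01, 0, 0.01], [0, 0, 0]], [[0.01, 0, 0.01], [0, 0, 0]]]'
```

```text
clock: 15.9
position: [510.0, 353.2, 42.5]
ee_rot: [-0.495, 0.787, 0.195, 0.312]
contact_force: [-1.9, -2.5, 4.8]
gripper_width: 40.6
grasp_force: 63.4
clock: 16.1
position: [510.0, 353.2, 42.5]
ee_rot: [-0.495, 0.787, 0.195, 0.312]
contact_force: [-3.1, -3.6, 6.9]
gripper_width: 40.8
grasp_force: 63.7
```

```bash
python3 jog.py '[[[-0.045, 0, -0.045], [0, 0, 0]], [[-0.045, 0, -0.045], [0, 0, 0]]]' && python3 jog.py '[[[0, 0, 0], [0, 0, 0]], [[0, 0, 0], [0, 0, 0]], [[0, 0, 0], [0, 0, 0]], [[0, 0, 0], [0, 0, 0]]]' 62 && python3 jog.py '[[[0, 0, -0.75], [0, 0, 0]], [[0, 0, -2], [0, 0, 0]], [[0, 0, -3.75], [0, 0, 0]], [[0, 0, -5.75], [0, 0, 0]], [[0, 0, -7.5], [0, 0, 0]], [[0, 0, -7.5], [0, 0, 0]]]' && python3 - <<'E'
from h import *
print(row((520,160,230),-.12,t=.2))
cv2.imwrite("pics/t3.png",arm.get_image("top"))
E
```

```text
clock: 16.3
position: [510.0, 353.0, 42.5]
ee_rot: [-0.495, 0.788, 0.194, 0.311]
contact_force: [-0.9, -1.4, 0.9]
gripper_width: 40.5
grasp_force: 63.1
clock: 16.7
position: [510.0, 353.3, 42.8]
ee_rot: [-0.495, 0.788, 0.195, 0.311]
contact_force: [0.6, 0.0, -0.4]
gripper_width: 62.0
grasp_force: 0.0
clock: 17.3
position: [465.1, 259.3, 156.9]
ee_rot: [-0.495, 0.787, 0.193, 0.314]
contact_force: [0.7, -0.1, 0.5]
gripper_width: 61.9
grasp_force: 0.0
[ -0.805 -93.54  -96.155   0.572   0.487   1.117]
```

Scaled: -96 mm is -4.8, -94 mm is -4.7.

```bash
python3 jog.py '[[[0, -0.25, -1], [0.03, 0.02, 0.05]], [[0, -0.75, -2.25], [0.09, 0.08, 0.17]], [[0, -1.25, -3.5], [0.15, 0.13, 0.29]], [[0, -2, -4.5], [0.21, 0.18, 0.41]], [[0, -2.5, -4.8], [0.27, 0.23, 0.53]], [[0, -3, -4.8], [0.33, 0.28, 0.65]], [[0, -3.5, -4.8], [0.4, 0.34, 0.77]], [[0, -4, -4.8], [0.46, 0.39, 0.89]], [[0, -4.7, -4.8], [0.52, 0.44, 1.01]], [[0, -4.7, -4.8], [0.572, 0.487, 1.117]]]' && python3 jog.py '[[[0, 0, 0], [0, 0, 0]], [[0, 0, 0], [0, 0, 0]]]' && python3 - <<'E'
from h import *
print(arm.read_state()["joints"],row((662.5,120,38),-.12,back=150))
E
```

```text
clock: 18.35
position: [521.8, 160.8, 221.5]
ee_rot: [-0.058, 0.987, 0.035, 0.144]
contact_force: [-0.6, 0.5, 0.4]
gripper_width: 61.7
grasp_force: 0.0
clock: 18.55
position: [520.8, 161.4, 221.3]
ee_rot: [-0.062, 0.987, 0.037, 0.145]
contact_force: [0.1, -0.4, 0.9]
gripper_width: 62.0
grasp_force: 0.0
[ 0.64657971  0.14267348 -0.4937994   0.15956133 -0.65642813 -2.2043229 ] [-14.393 -38.622  80.671   0.175  -0.459   0.195]
```

View pics/t3.png

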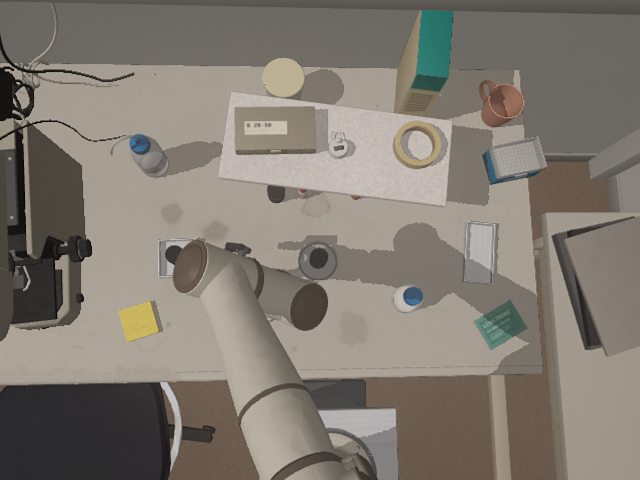

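Case_2 is in the square tray (175,254) and case_3 in the dish (319,258). Next is the pre-grasp for case_1.

Scaled: 60 mm is 3, 30 mm is 1.5.

```bash
python3 jog.py '[[[-0.15, -0.35, 0.75], [0.029, -0.076, 0.032]], [[-0.3, -0.7, 1.5], [0.06, -0.155, 0.065]], [[-0.45, -1.1, 2.25], [0.09, -0.23, 0.1]], [[-0.55, -1.4, 3], [0.12, -0.31, 0.13]], [[-0.65, -1.7, 3.6], [0.15, -0.38, 0.165]], [[-0.7, -1.95, 4.05], [0.175, -0.459, 0.195]], [[-0.7, -1.95, 4.05], [0.175, -0.459, 0.195]], [[-0.7, -1.95, 4.05], [0.175, -0.459, 0.195]]]' 60 && python3 - <<'E'
from h import *
print(arm.read_state()["joints"],row((662.5,120,38),-.12,back=150))
E
```

```text
clock: 19.35
position: [568.7, -28.3, 228.4]
ee_rot: [-0.132, 0.939, -0.144, 0.284]
contact_force: [1.4, 0.8, 0.9]
gripper_width: 60.2
grasp_force: 0.0
[-0.05725673  0.08736353 -0.90769112  1.88790611 -0.17167615 -3.07251696] [-7.23600e+00  1.77553e+02  3.04760e+01 -9.90000e-02 -1.39000e-01
  4.48000e-01]
```

The positive-j4 branch runs joint 6 to its limit, so I'll go back to the negative branch through a steep pose and use a positive heading for case_1.

```bash
python3 - <<'E'
from h import *
print(row((520,40,250),.5,t=.1))
E
```

```text
[  6.724  64.493 -56.75   -0.436   0.39   -0.19 ]
```

```bash
python3 jog.py '[[[0.05, 0.5, -0.45], [-0.07, 0.065, -0.03]], [[0.1, 1, -0.9], [-0.14, 0.13, -0.06]], [[0.15, 1.5, -1.35], [-0.21, 0.19, -0.09]], [[0.2, 2, -1.8], [-0.28, 0.25, -0.12]], [[0.25, 2.5, -2.3], [-0.35, 0.31, -0.15]], [[0.35, 3.2, -2.85], [-0.436, 0.39, -0.19]], [[0.35, 3.2, -2.85], [-0.436, 0.39, -0.19]], [[0.35, 3.2, -2.85], [-0.436, 0.39, -0.19]], [[0.35, 3.2, -2.85], [-0.436, 0.39, -0.19]], [[0.35, 3.2, -2.85], [-0.436, 0.39, -0.19]]]' 54 && python3 - <<'E'
from h import *
print(arm.read_state()["joints"],row((520,80,250),.5,t=.1),row((662,122,38),.45,back=150,t=.72))
E
```

```text
clock: 20.35
position: [523.7, 42.0, 249.4]
ee_rot: [-0.246, 0.968, 0.016, 0.051]
contact_force: [-0.2, 0.2, 0.1]
gripper_width: 54.2
grasp_force: 0.0
[ 0.37920403  0.16935829 -0.28705422 -0.0208556  -1.00849251 -1.44274578] [-1.4797e+01  3.5122e+01  3.2170e+00  5.0000e-03  7.0000e-03 -3.0000e-03] [-5.11190e+01  8.40300e+00  1.06309e+02  2.40000e-02 -6.13000e-01
  4.20000e-02]
```

```bash
python3 jog.py '[[[-0.3, 0.05, 0.6], [0.003, -0.07, 0.005]], [[-0.6, 0.1, 1.25], [0.006, -0.15, 0.01]], [[-0.9, 0.15, 1.9], [0.009, -0.22, 0.015]], [[-1.2, 0.2, 2.55], [0.012, -0.3, 0.02]], [[-1.5, 0.25, 3.2], [0.015, -0.37, 0.025]], [[-1.8, 0.3, 3.8], [0.018, -0.44, 0.03]], [[-2.15, 0.35, 4.5], [0.021, -0.52, 0.036]], [[-2.55, 0.4, 5.3], [0.024, -0.613, 0.042]], [[-2.55, 0.4, 5.3], [0.024, -0.613, 0.042]], [[-2.55, 0.4, 5.3], [0.024, -0.613, 0.042]]]' && python3 - <<'E'
from h import *
print(arm.read_state()["joints"],row((662,122,38),.45,back=150,t=.72))
cv2.imwrite("pics/w4.png",arm.get_image("wrist"))
E
```

```text
clock: 21.35
position: [570.3, 74.3, 146.6]
ee_rot: [-0.208, 0.914, 0.079, 0.341]
contact_force: [0.9, -0.4, 0.7]
gripper_width: 54.0
grasp_force: 0.0
[ 0.31091161  0.23606504 -0.49545024 -0.62340217 -0.15949654 -0.85104983] [-6.032e+00  3.070e+00  1.695e+00  2.000e-03 -6.000e-03 -3.000e-03]
```

View pics/w4.png

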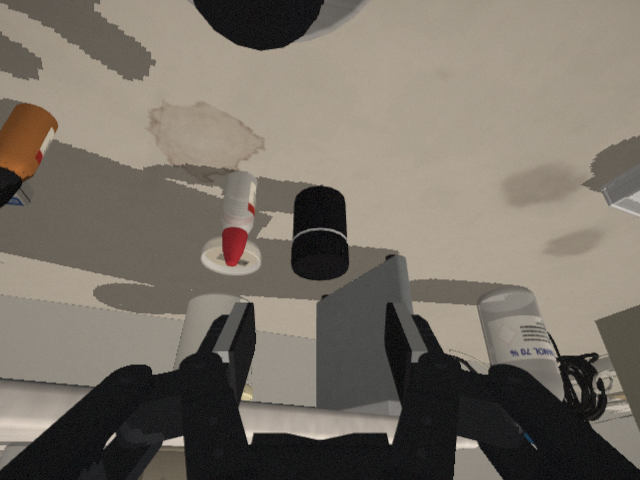

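The picture shows case_1 at (320,233), the red dropper at (238,218) and the side panel behind. Positions next.

```bash
python3 - <<'E'
from h import *
W=cam("wrist")
for n,uv,z in[("c1",(320.5,233),31),("dBbase",(241,175),2),("dBtip",(233,265),74)]:print(n,unp(W,uv,z).round(1))
for h in(.45,.5):print(row((662.5,121,38),h,back=100,t=.72),row((662.5,121,38),h,t=.72))
E
```

```text
c1 [665.  120.9  31. ]
dBbase [659.6  52.7   2. ]
dBtip [665.2  56.7  74. ]
[-5.3540e+00  2.3020e+00  5.2109e+01  2.0000e-03 -5.0000e-03 -0.0000e+00] [-5.90300e+00  2.14500e+00  1.52108e+02  2.00000e-03 -5.00000e-03
 -0.00000e+00]
[-5.4150e+00 -9.2800e-01  5.2157e+01 -3.1000e-02 -5.0000e-03 -3.8000e-02] [-5.90200e+00  2.21100e+00  1.52107e+02 -3.10000e-02 -5.00000e-03
 -3.80000e-02]
```

Scaled: 153 mm is 7.65, 120 mm is 6.

```bash
python3 jog.py '[[[-0.3, 0.15, 1.5], [0, -0.005, 0]], [[-0.3, 0.15, 3], [0, -0.005, 0]], [[-0.3, 0.15, 4.25], [0, -0.005, 0]], [[-0.3, 0.15, 5.25], [0, -0.005, 0]], [[-0.3, 0.15, 6], [0, -0.005, 0]], [[-0.3, 0.15, 6.75], [0, -0.005, 0]], [[-0.3, 0.15, 7.35], [0, -0.005, 0]], [[-0.3, 0.15, 7.65], [0, -0.005, 0]], [[-0.3, 0.15, 7.65], [0, -0.005, 0]], [[-0.3, 0.15, 7.65], [0, -0.005, 0]]]' && python3 - <<'E'
from h import *
print(arm.read_state()["joints"],row((664,121,38),.45,t=.72))
E
```

```text
clock: 22.4
position: [664.4, 124.1, 37.0]
ee_rot: [-0.21, 0.912, 0.08, 0.344]
contact_force: [-0.5, 0.3, 0.7]
gripper_width: 54.0
grasp_force: 0.0
[ 0.24310209  0.54413494 -0.23794473 -1.05872117 -0.15948721 -0.35892922] [ 6.380e-01 -2.657e+00  1.200e-01  3.000e-03  1.000e-03  2.000e-03]
```

Scaled: -2 mm is -0.1.

```bash
python3 jog.py '[[[0, -0.1, 0], [0, 0, 0]], [[0, -0.1, 0], [0, 0, 0]]]' && python3 jog.py '[[[0, 0, 0], [0, 0, 0]], [[0, 0, 0], [0, 0, 0]], [[0, 0, 0], [0, 0, 0]], [[0, 0, 0], [0, 0, 0]], [[0, 0, 0], [0, 0, 0]], [[0, 0, 0], [0, 0, 0]]]' 30 && python3 jog.py '[[[0, 0, -0.3], [0, 0, 0]], [[0, 0, -0.75], [0, 0, 0]], [[0, 0, -1.25], [0, 0, 0]], [[0, 0, -1.25], [0, 0, 0]], [[0, 0, -1.25], [0, 0, 0]], [[0, 0, -1.25], [0, 0, 0]]]'
```

```text
clock: 22.6
position: [666.1, 122.1, 37.4]
ee_rot: [-0.21, 0.912, 0.079, 0.345]
contact_force: [0.0, -0.3, 0.5]
gripper_width: 53.8
grasp_force: 0.0
clock: 23.2
position: [666.2, 122.4, 37.4]
ee_rot: [-0.21, 0.912, 0.08, 0.345]
contact_force: [-2.8, -1.4, 5.2]
gripper_width: 40.2
grasp_force: 61.0
clock: 23.8
position: [651.0, 115.5, 55.4]
ee_rot: [-0.21, 0.912, 0.08, 0.344]
contact_force: [-0.1, 0.5, -1.7]
gripper_width: 40.1
grasp_force: 60.4
```

Case_1 is the light one, so it goes to the oblong tray.

```bash
python3 jog.py '[[[0, 0, -1], [0, 0, 0]], [[0, 0, -2.25], [0, 0, 0]], [[0, 0, -3.5], [0, 0, 0]], [[0, 0, -4.5], [0, 0, 0]], [[0, 0, -5.25], [0, 0, 0]], [[0, 0, -5.5], [0, 0, 0]], [[0, 0, -5.5], [0, 0, 0]]]' && python3 - <<'E'
from h import *
s=arm.read_state();print(s["contact_force"],s["joints"]);print(row((545,-150,142),.1,t=.72))
E
```

```text
clock: 24.5
position: [585.7, 83.2, 138.3]
ee_rot: [-0.21, 0.912, 0.081, 0.344]
contact_force: [0.3, 0.1, -1.5]
gripper_width: 39.8
grasp_force: 60.6
[ 0.25944303  0.14309927 -1.51776599] [ 0.3045732   0.27309718 -0.45572942 -0.67869976 -0.16017791 -0.78742693]
[ 1.01457e+02 -1.92172e+02 -9.30070e+01  2.35000e-01  2.00000e-03
  2.64000e-01]
```

Scaled: -192 mm is -9.6, -170 mm is -8.5.

```bash
python3 jog.py '[[[0.35, -0.65, -0.3], [0.016, 0, 0.018]], [[1, -1.9, -0.9], [0.047, 0, 0.053]], [[1.7, -3.2, -1.55], [0.078, 0, 0.088]], [[2.35, -4.5, -2.15], [0.11, 0, 0.123]], [[3.05, -5.75, -2.8], [0.141, 0, 0.158]], [[3.75, -7.05, -3.4], [0.172, 0, 0.194]], [[4.5, -8.5, -4.1], [0.208, 0, 0.234]], [[5.05, -9.6, -4.65], [0.235, 0, 0.264]], [[5.05, -9.6, -4.65], [0.235, 0, 0.264]]]' && python3 - <<'E'
from h import *
s=arm.read_state();print(s["contact_force"],s["joints"]);print(row((517,-379,130),-.25,t=.72))
E
```

```text
clock: 25.4
position: [546.2, -152.9, 139.7]
ee_rot: [-0.044, 0.935, 0.017, 0.352]
contact_force: [0.4, -0.7, -1.5]
gripper_width: 40.3
grasp_force: 60.8
[ 0.42790056 -0.71553626 -1.46708177] [-0.15461384  0.24033905 -0.46051437 -0.78823155 -0.23167924 -0.60685222]
[ 4.44680e+01 -2.22743e+02 -2.40460e+01  2.27000e-01  1.00000e-03
  2.59000e-01]
```

```bash
python3 jog.py '[[[0.15, -0.75, -0.1], [0.015, 0, 0.017]], [[0.4, -2, -0.2], [0.041, 0, 0.046]], [[0.65, -3.35, -0.35], [0.068, 0, 0.078]], [[0.95, -4.8, -0.5], [0.098, 0, 0.112]], [[1.25, -6.25, -0.65], [0.127, 0, 0.145]], [[1.55, -7.7, -0.85], [0.157, 0, 0.179]], [[1.85, -9.15, -1], [0.186, 0, 0.213]], [[2.1, -10.35, -1.1], [0.211, 0, 0.241]], [[2.2, -11.15, -1.2], [0.227, 0, 0.259]], [[2.2, -11.15, -1.2], [0.227, 0, 0.259]]]' && python3 - <<'E'
from h import *
s=arm.read_state();print(s["contact_force"],s["joints"]);print(row((517,-379,48),-.25,t=.72))
E
```

```text
clock: 26.4
position: [520.3, -377.7, 128.6]
ee_rot: [0.115, 0.929, -0.043, 0.35]
contact_force: [-0.1, 1.1, 0.2]
gripper_width: 40.4
grasp_force: 60.8
[-0.14668552  1.12255084  0.23810093] [-0.5288811   0.3633802  -0.30896524 -0.76274564 -0.27099111 -0.61185642]
[ 5.5319e+01 -2.1000e+00  6.0663e+01  3.0000e-03  0.0000e+00  3.0000e-03]
```

Scaled: 61 mm is 3.05, 55 mm is 2.75.

```bash
python3 jog.py '[[[0.4, -0.05, 0.45], [0, 0, 0]], [[0.9, -0.1, 1], [0, 0, 0]], [[1.45, -0.1, 1.6], [0, 0, 0]], [[2, -0.1, 2.2], [0, 0, 0]], [[2.45, -0.1, 2.7], [0, 0, 0]], [[2.75, -0.1, 3.05], [0, 0, 0]], [[2.75, -0.1, 3.05], [0, 0, 0]], [[2.75, -0.1, 3.05], [0, 0, 0]]]' && python3 jog.py '[[[0.035, 0, 0.035], [0, 0, 0]], [[0.07, 0, 0.08], [0, 0, 0]], [[0.095, 0, 0.105], [0, 0, 0]], [[0.095, 0, 0.105], [0, 0, 0]]]' && python3 jog.py '[[[0.02, 0, 0.02], [0, 0, 0]], [[0.035, 0, 0.035], [0, 0, 0]], [[0.035, 0, 0.035], [0, 0, 0]]]' && python3 jog.py '[[[0.02, 0, 0.02], [0, 0, 0]], [[0.035, 0, 0.035], [0, 0, 0]], [[0.035, 0, 0.035], [0, 0, 0]]]'
```

```text
clock: 27.2
position: [519.1, -377.7, 47.3]
ee_rot: [0.114, 0.929, -0.042, 0.35]
contact_force: [0.0, -0.2, -0.5]
gripper_width: 40.0
grasp_force: 60.8
clock: 27.6
position: [518.9, -378.0, 44.7]
ee_rot: [0.114, 0.929, -0.043, 0.35]
contact_force: [0.0, 0.4, 0.0]
gripper_width: 40.2
grasp_force: 60.8
clock: 27.9
position: [518.7, -378.1, 43.4]
ee_rot: [0.114, 0.929, -0.043, 0.35]
contact_force: [0.7, 0.9, -0.9]
gripper_width: 40.2
grasp_force: 60.8
clock: 28.2
position: [518.6, -378.1, 42.4]
ee_rot: [0.114, 0.929, -0.043, 0.35]
contact_force: [-0.6, -0.4, -1.3]
gripper_width: 40.5
grasp_force: 60.8
```

Scaled: 0.7 mm is 0.035, 0.4 mm is 0.02.

```bash
python3 jog.py '[[[0.02, 0, 0.02], [0, 0, 0]], [[0.035, 0, 0.035], [0, 0, 0]], [[0.035, 0, 0.035], [0, 0, 0]]]' && python3 jog.py '[[[0.02, 0, 0.02], [0, 0, 0]], [[0.03, 0, 0.03], [0, 0, 0]], [[0.03, 0, 0.03], [0, 0, 0]]]'
```

```text
clock: 28.5
position: [518.5, -378.0, 41.4]
ee_rot: [0.114, 0.929, -0.043, 0.35]
contact_force: [-0.5, 1.1, -0.3]
gripper_width: 39.8
grasp_force: 60.8
clock: 28.8
position: [518.5, -378.0, 40.6]
ee_rot: [0.114, 0.929, -0.043, 0.35]
contact_force: [0.1, 0.6, -1.0]
gripper_width: 40.3
grasp_force: 60.8
```

```bash
python3 jog.py '[[[0.015, 0, 0.015], [0, 0, 0]], [[0.025, 0, 0.025], [0, 0, 0]], [[0.025, 0, 0.025], [0, 0, 0]]]' && python3 jog.py '[[[0.015, 0, 0.015], [0, 0, 0]], [[0.025, 0, 0.025], [0, 0, 0]], [[0.025, 0, 0.025], [0, 0, 0]]]'
```

```text
clock: 29.1
position: [518.6, -378.1, 40.4]
ee_rot: [0.114, 0.929, -0.043, 0.351]
contact_force: [-1.1, 0.9, 1.4]
gripper_width: 39.9
grasp_force: 61.2
clock: 29.4
position: [518.8, -378.2, 40.3]
ee_rot: [0.114, 0.928, -0.043, 0.351]
contact_force: [-2.4, 1.3, 5.5]
gripper_width: 40.2
grasp_force: 61.7
```

Touched down. I'll release, retreat and check.

Scaled: -0.6 mm is -0.03.

```bash
python3 jog.py '[[[-0.03, 0, -0.03], [0, 0, 0]], [[-0.03, 0, -0.03], [0, 0, 0]]]' && python3 jog.py '[[[0, 0, 0], [0, 0, 0]], [[0, 0, 0], [0, 0, 0]], [[0, 0, 0], [0, 0, 0]], [[0, 0, 0], [0, 0, 0]]]' 62 && python3 jog.py '[[[0, 0, -0.75], [0, 0, 0]], [[0, 0, -2], [0, 0, 0]], [[0, 0, -3.75], [0, 0, 0]], [[0, 0, -5.75], [0, 0, 0]], [[0, 0, -8], [0, 0, 0]], [[0, 0, -10], [0, 0, 0]], [[0, 0, -10], [0, 0, 0]]]' && python3 - <<'E'
from h import *
t=arm.get_image("top")[170:310,150:510];s=arm.get_image("side")[190:340,130:450]
t=cv2.resize(t,(790,307));s=cv2.resize(s,(620,291));s=cv2.copyMakeBorder(s,0,0,0,170,0)
cv2.imwrite("pics/f.png",np.vstack([t,s]))
E
```

```text
clock: 29.6
position: [518.6, -378.2, 40.3]
ee_rot: [0.114, 0.929, -0.043, 0.35]
contact_force: [-2.2, 0.7, 3.8]
gripper_width: 40.1
grasp_force: 61.2
clock: 30.0
position: [518.5, -378.0, 39.9]
ee_rot: [0.114, 0.929, -0.043, 0.35]
contact_force: [0.7, -0.1, 0.2]
gripper_width: 61.5
grasp_force: 0.0
clock: 30.7
position: [389.1, -346.0, 194.8]
ee_rot: [0.113, 0.928, -0.045, 0.353]
contact_force: [0.2, 0.1, 0.5]
gripper_width: 61.8
grasp_force: 0.0
```

View pics/f.png

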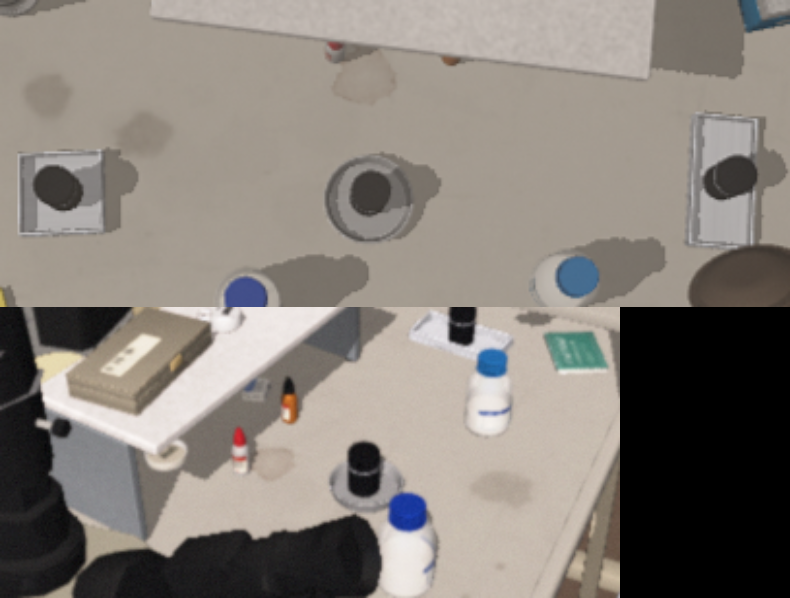

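All three cases stand upright and centred: square tray at (58,188), dish at (370,195), oblong tray at (730,178). The bottles are where they were and the arm is clear, so I'm handing in.

```bash
python3 -c "
from bench import arm
print(arm.job_done())"
```

```text
the job is handed in; nothing more can be done
None
```

I handed the job in at about 31 s with the heaviest case (about 5.3 N) in the round dish, the middle one (about 3 N) in the square tray and the lightest (about 1 N) in the oblong tray; the last pictures show all three upright and centred and the bottles undisturbed, but the hand-in returned no verdict.

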